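Swing out the support leg of the loaded trimming stand

TASK

I am about to trim the rosette that lies on one of the two little stands: swing that stand's leg all the way out until it snaps home in its end position and stays there by itself. Leave the rosette lying on its plate as it is, and leave the leg of the empty stand folded.

Things in the scene. Friction and masses are not known exactly. Their poses are not given: they have to be found in the camera images.
- loaded_stand: the stand that carries the rosette, fixed to the bench: grey round foot 110 mm wide, plywood plate 100 mm wide, its top 50 mm above the bench. Origin: centre of the foot's underside; z up. The leg's vertical hinge axis is at x = -55, y = -30 mm of this frame. Folded, the leg points along this frame's +y, past the plate's front; fully out, along -x, roughly toward the robot
- loaded_grip (a point): top centre of the upright round dark steel grip pin on the loaded stand's leg: 16 mm wide, from 24 to 76 mm above the bench, 110 mm from the hinge axis; it turns with the leg. The leg is a flat steel bar, 18 mm wide, its top 25 mm above the bench, with a round rubber foot (32 mm) at its end, under the pin
- loaded_leg (a joint): swing of that leg in rad: 0 folded, growing counter-clockwise from above, 1.571 (90 degrees) out against a fixed stop; starts at 0 to 0.35. It stays where left below about 0.35; from there an over-centre spring resists (about 3 N at the pin; let go, the leg springs back to about 0.3) up to a dead point near 1.2; past 1.3 it pulls the leg to the stop and holds it there against about 3 N
- empty_leg (a joint): the same joint of the second stand, which is just like the first but has nothing on its plate; it stands 0.18 to 0.31 m to the left or right of the first. Its leg starts folded, at 0 to 0.2 rad, and shall stay folded
- rosette: white cast plaster rosette, 73 mm across, 19 mm high, lying loose on the middle of the loaded stand's plate; origin at the centre of its underside, z up. Two other rosettes, lying on the bench, have no part in this
There are look-alikes about, which are no part of the job. What is shaped like the rosette but black is not meant.

How it is judged:
By the outcome, as a careful person would: the job done as asked, in the order asked, and still so for the second after the job is handed in, with the robot touching nothing.
It also fails if it takes over 37 s, if anything falls off the work surface, if the arm or the gripper's body presses on something with over 40 N, if the wrist force passes 120 N, or if a joint passes its speed limit or range.

ROBOT

A 7-joint arm with a two-finger parallel gripper is mounted at the origin on a cart in front of the work surface, level with it; the furniture and walls round the work are solid. World frame = base frame: x ahead of the robot, y to its left, z up, the work surface at z = 0. Lengths are in m, angles in rad, forces in N, time in s.
With the tool pointing down it reaches from about 0.425 to 1.025 m from the base axis. Payload 9.4 kg.
Tool frame: the origin (TCP) lies midway between the tips of the shut fingers; the grasp point (between the pads) lies 19 mm behind it; z points along the fingers, y is the line along which they close (so a half turn about z gives the same grasp; the last joint's range is limited). The gripper opens to 93 mm and grips with 3 to 60 N. Pads are 15 mm wide; open, the fingers measure 128 mm over their backs; the gripper's body (75 mm by 188 mm) begins 65 mm behind the grasp point.
Start: joints at [-1.219, 0.599, -0.003, 1.599, 0.002, 0.943, -0.08], TCP at [0.301, 0.659, 0.219] pointing down, gripper open.
Joint ranges: [-2.57, 2.57], [-0.35, 1.97], [-1.29, 1.29], [0.11, 2.56], [-1.05, 4.19], [0.11, 1.86], [-2.63, 2.63]. Speed limits (rad/s): [2.22, 2.22, 3.01, 3.01, 3.14, 3.14, 3.14].

INTERFACE

Orientations are given as a rotation vector (axis times angle).
In Python, from rig import status, cams, workorder, models gives the robot as it stands.
- The arm moves only by the tool move_arm, never from a script. Its argument "moves" is a list of rows, each a list of 3 entries, a list of its own where there are three numbers: the shift along the tool's x, y, z each as a share of 0.15 m, from -1 to 1, then the turn, a rotation vector about the tool's x, y, z each as a share of pi/2 rad, from -1 to 1, then the gripper command: -1 is fully open, 1 is shut, values between are in proportion. In form: [[[x, y, z], [ax, ay, az], claw], ...]. A call has 1 to 12 rows; each row is the pose to reach, as a shift and turn from the pose commanded when the call began, along the tool's axes at that moment; what a row does not reach only later rows make up. A row lasts 1/12 s, in which the tool goes at most 41.7 mm and 7.16 degrees, less where a joint would pass 70% of its speed; a pose out of reach is approached as far as the arm can. A call with a number of a shift or a turn outside -1 to 1 is refused whole. A call with a gripper value outside its range is refused whole. The fingers move at their own pace and stop on an object; "force" is the grip in N (left out, the last holds). Time passes only in rows, so rows that repeat a pose let the fingers close. It gives the time, the measured TCP pose, the force, the opening and the grip force at its end, in the units of the state.
- status.read_state(): the state, without advancing time (a new reading comes with each control period).
- cams.get_image(name): name is "scene" or "top" or "wrist"; returns a dict with "color" (480x640x3 uint8, red, green, blue), "range_z" (480x640 float32, m along the optical axis (not along the pixel's ray), 0 where there is no reading), "K" (3x3 intrinsics, pixels), "R" (3x3) and "t" (3): a world point X has camera coordinates R X + t. Camera axes: x right, y down, z forward; pixel columns grow to the right and rows downward; lengths in m; the calibration is good to about 2 mm. A picture is of the moment at which its call begins.
- workorder.job_done(): hands the job in; it is judged then, once.
Trained networks look in a picture, given as the dict that the camera call returned (one of the last four; its "shot" number tells which), for a name from the list of things; names that differ only in an ending like _2 or _b are one class to them, and where a whole thing is asked for, a point or a joint stands for the part that bears it (a point fixed in the world has none). Each returns a list of dicts, best first, with "p" (0 to 1); they miss things now and then, are a little off and sometimes report something else, mostly with a low value. They report only what shows in the picture. A call takes as long as a camera call. They do not tell look-alikes from the thing itself.
- models.look_for(picture, name): "at" ([x, y, z] in m, in the coordinates of the camera as it stood for that picture, good to about 4 mm: the middle of the surface that is visible of it).
The state is a dict: "time_s": time; "joint_pos": joint angles; "dq": joint speeds; "joint_efforts": joint torques, N m; "eef_pos": TCP position; "ee_rot": TCP orientation; "contact_force": force on the tool from outside, world axes, zero at the start; "ft_torque": the same for the moment, N m; "grip_width": finger opening in m; "grasp_force": force on a finger pad.
Only numpy, scipy, OpenCV 4.12 (cv2) and the standard library are available. Lean on these libraries where they do the work, as an engineer would, in place of code of your own. Each camera call takes 0.05 s, during which the arm holds its last target. There are 200 camera calls.

## Working session

There is one attempt and no reset: what is moved stays moved. The work goes in short steps, Python scripts to look and compute and a tool call to move; the robot and the scene stay as the last step left them, time stands still between calls to the robot, and variables do not carry over. Pictures are saved under pics/ and viewed, at most 10 in all, crops included, and the job is handed in when it is done.

Besides the shell and the picture viewer there is one more tool, called after "Request:" by a JSON object that holds its "name" and its "arguments". move_arm: Moves the arm, as the interface text tells. Its arguments: {"type":"object","properties":{"moves":{"type":"array","items":{"type":"array"}},"force":{"type":"number"}},"required":["moves"]}

```bash
mkdir -p pics; cat > h.py <<'E'
import numpy as np,cv2
from rig import status,cams,workorder,models
def world(p,c): return np.array(p['R']).T@(np.array(c)-np.array(p['t']))
def pix(p,c):
    u=np.array(p['K'])@np.array(c); return (u[:2]/u[2]).round().astype(int)
def wpix(p,X): return pix(p,np.array(p['R'])@np.array(X)+np.array(p['t']))
def pts(p):
    z=p['range_z']; v,u=np.mgrid[0:480,0:640]; K=np.array(p['K'])
    c=np.stack([(u-K[0,2])/K[0,0]*z,(v-K[1,2])/K[1,1]*z,z],-1)
    return (c-np.array(p['t']))@np.array(p['R'])
E
python3 - <<'E'
from h import *
s=status.read_state(); print(s['time_s'],s['eef_pos'],s['ee_rot'])
for n in ['top','scene']:
    p=cams.get_image(n); cv2.imwrite(f'pics/{n}0.png',p['color'][:,:,::-1])
    for k in ['loaded_stand','loaded_grip','loaded_leg','rosette']:
        for d in models.look_for(p,k): print(n,k,round(d['p'],2),world(p,d['at']).round(3),pix(p,d['at']))
E
```

```text
0.0 [0.30127057 0.65890298 0.21775747] [-6.68213409e-01 -3.06953643e+00  2.44576332e-03]
top loaded_stand 0.78 [ 0.568 -0.143  0.045] [272 259]
top loaded_grip 0.71 [ 0.537 -0.103  0.025] [248 278]
top loaded_leg 0.8 [ 0.534 -0.106  0.025] [250 280]
top rosette 0.89 [ 0.488 -0.279  0.011] [355 309]
top rosette 0.73 [ 0.6   -0.13   0.058] [263 238]
top rosette 0.54 [ 0.564 -0.143  0.046] [272 261]
scene loaded_stand 0.82 [ 0.564 -0.14   0.019] [284 258]
scene loaded_grip 0.79 [ 0.531 -0.098  0.024] [254 260]
scene loaded_leg 0.65 [ 0.532 -0.095  0.022] [253 260]
scene rosette 0.83 [ 0.595 -0.13   0.058] [287 230]
scene rosette 0.62 [ 0.486 -0.276  0.009] [330 323]
```

View pics/top0.png

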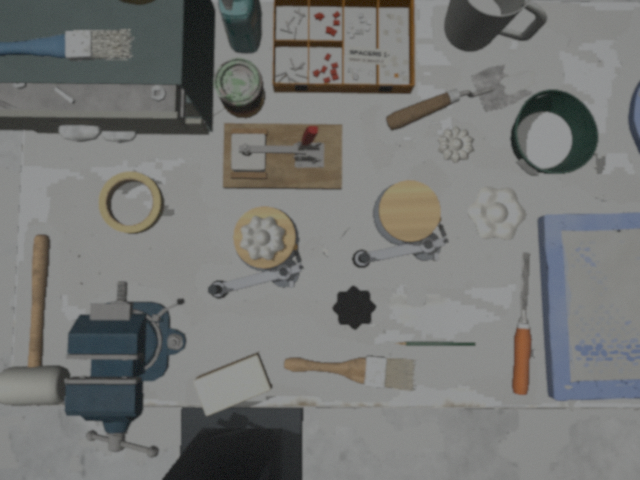

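View pics/scene0.png

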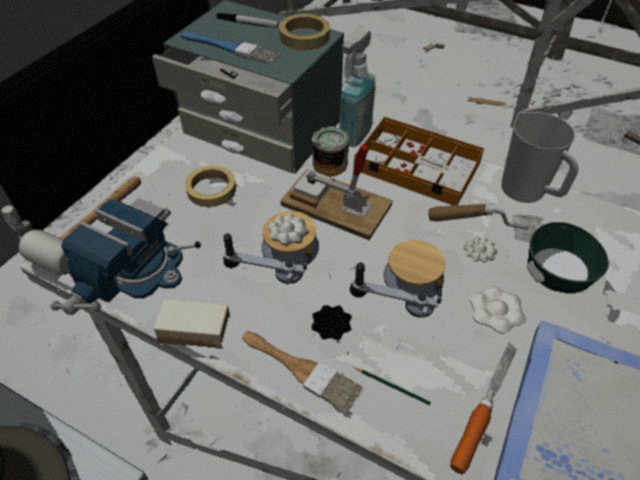

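Top view: the loaded stand's plate is at px (265,238), its grip pin at (217,289) and its hinge near (290,270). Look-alikes:
- empty stand: plate (408,212), pin (362,258)
- loose rosettes: (497,212) and (456,144)
- black star: (354,308)
- toggle clamp: lever (309,135)

I choose the left stand, because it is the one with the white rosette on its plate. Next I'll measure it and check it in a close crop.

```bash
cat > m.py <<'E'
from h import *
def meas(n,c=(0.60,-0.13),pg=None,show=True):
    p=cams.get_image(n); P=pts(p); ok=p['range_z']>0
    d=np.hypot(P[...,0]-c[0],P[...,1]-c[1])
    m=ok&(abs(P[...,2]-.05)<.006)&(d<.062)
    q=P[m][:,:2]; ctr,r=cv2.minEnclosingCircle(q.astype(np.float32))
    m2=ok&(P[...,2]>.066)&(P[...,2]<.085)&(d>.065)&(d<.2)&(abs(P[...,1]+.05)<.09)
    m3=ok&(abs(P[...,2]-.02)<.008)&(d<.2)&(P[...,0]<c[0])
    pin=P[m2]
    print(n,'plate',np.round(ctr,4),round(r,4),m.sum(),'pin',np.median(pin,0).round(4) if len(pin) else None,len(pin), (pin.min(0).round(3),pin.max(0).round(3)) if len(pin) else '')
    return p,P
E
python3 - <<'E'
from m import *
for n in ['top','scene']:
    p,P=meas(n)
    ok=p['range_z']>0
    for nm,(a,b,c,d) in dict(path=(.25,.6,.0,.7),vise=(.3,.6,.05,.3)).items():
        m=ok&(P[...,0]>a)&(P[...,0]<b)&(P[...,1]>c)&(P[...,1]<d)
        print(nm,np.percentile(P[m][:,2],[99,99.9]))
p=cams.get_image('scene'); cv2.imwrite('pics/crop.png',cv2.resize(p['color'][200:300,210:340,::-1],None,fx=6,fy=6,interpolation=2))
E
```

```text
top plate [ 0.6035 -0.1303] 0.0501 1787 pin [ 0.5213 -0.0575  0.074 ] 111 (array([ 0.512, -0.107,  0.066]), array([ 0.748, -0.048,  0.078]))
path [0.13343064 0.13494636]
vise [0.13354201 0.13502565]
scene plate [ 0.6046 -0.1291] 0.052 1083 pin [ 0.5195 -0.0553  0.0733] 83 (array([ 0.513, -0.102,  0.066]), array([ 0.748, -0.045,  0.078]))
path [0.13219053 0.13354155]
vise [0.13253622 0.13383593]
```

View pics/crop.png

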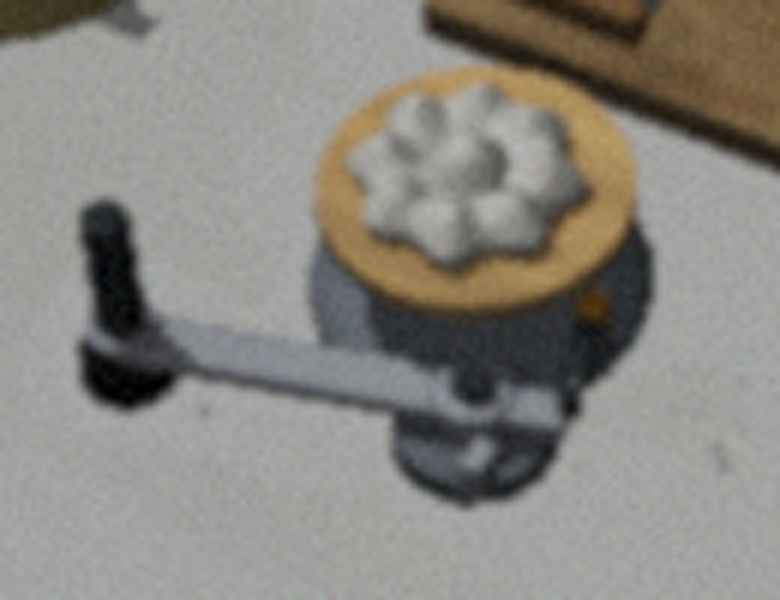

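The crop shows the white rosette on the plate, the dark pin at (105,250) and the hinge at (475,385), so this is the right stand.

```bash
cat >> m.py <<'E'
from scipy.spatial.transform import Rotation as Ro
def hinge(c,pin,a=.06265,b=.110):
    c,pin=np.array(c),np.array(pin); v=pin-c; d=np.linalg.norm(v); e=v/d
    x=(a*a-b*b+d*d)/(2*d); y=np.sqrt(max(a*a-x*x,0))
    return c+x*e+y*np.array([-e[1],e[0]]), c+x*e-y*np.array([-e[1],e[0]])
def go(pos,yaw_y=None):
    s=status.read_state(); R=Ro.from_rotvec(s['ee_rot']).as_matrix()
    t=R.T@(np.array(pos)-s['eef_pos'])/.15
    y=R[:2,1]; h=np.arctan2(y[1],y[0])
    print('shift',t.round(3),'tooly heading',np.degrees(h).round(1),'j',np.round(s['joint_pos'],2))
    if yaw_y is not None:
        d=(yaw_y-h+np.pi)%(2*np.pi)-np.pi
        print('az share (cw/ tool z down)',round(-d/(np.pi/2),3))
E
python3 - <<'E'
from m import *
c=[.604,-.13]; pin=[.5205,-.0565]
for h in hinge(c,pin):
    w=np.arctan2(*(h-c)[::-1]); yaw=w-np.arctan2(-30,-55)
    leg=np.arctan2(*(np.array(pin)-h)[::-1])
    print('hinge',h.round(4),'yaw',np.degrees(yaw)%360,'leg heading',np.degrees(leg),'q',(leg-np.pi/2-yaw+np.pi)%(2*np.pi)-np.pi)
go([.5205,-.0565,.22],np.radians(10))
E
```

```text
hinge [ 0.5504 -0.1624] yaw 2.498917597035445 leg heading 105.75092797275104 q 0.2312912135646883
hinge [ 0.6293 -0.0727] yaw 217.56914209657728 leg heading 171.5380510527921 q -2.3741904237942215
shift [-3.312 -3.733 -0.009] tooly heading 65.4 j [-1.22  0.6  -0.    1.6   0.    0.94 -0.08]
az share (cw/ tool z down) 0.616
```

Request:
{"name": "move_arm", "arguments": {"moves": [[[-0.828,-0.933,0],[0,0,0],0],[[-0.828,-0.933,0],[0,0,0],0],[[-0.828,-0.933,0],[0,0,0],0],[[-0.828,-0.933,0],[0,0,0],0],[[-0.828,-0.933,0],[0,0,0],0],[[-0.828,-0.933,0],[0,0,0],0]]}}

```text
time_s: 1.15
eef_pos: [0.3589, 0.4749, 0.2192]
ee_rot: [0.677, 3.066, -0.003]
contact_force: [1.6, -1.1, -0.4]
grip_width: 0.0576
grasp_force: 0.0
```

Request:
{"name": "move_arm", "arguments": {"moves": [[[-0.828,-0.933,0],[0,0,0],0],[[-0.828,-0.933,0],[0,0,0],0],[[-0.828,-0.933,0],[0,0,0],0],[[-0.828,-0.933,0],[0,0,0],0],[[-0.828,-0.933,0],[0,0,0],0],[[-0.828,-0.933,0],[0,0,0],0]]}}

```text
time_s: 1.65
eef_pos: [0.4126, 0.2972, 0.219]
ee_rot: [0.677, 3.067, -0.002]
contact_force: [0.1, 0.3, -0.9]
grip_width: 0.0468
grasp_force: 0.0
```

Request:
{"name": "move_arm", "arguments": {"moves": [[[-0.828,-0.933,0],[0,0,0],0],[[-0.828,-0.933,0],[0,0,0],0],[[-0.828,-0.933,0],[0,0,0],0],[[-0.828,-0.933,0],[0,0,0],0],[[-0.828,-0.933,0],[0,0,0],0],[[-0.828,-0.933,0],[0,0,0],0]]}}

```text
time_s: 2.15
eef_pos: [0.4674, 0.1193, 0.2189]
ee_rot: [0.676, 3.067, -0.001]
contact_force: [-0.9, 1.4, -0.4]
grip_width: 0.0466
grasp_force: 0.0
```

Request:
{"name": "move_arm", "arguments": {"moves": [[[-0.828,-0.933,0],[0,0,0.55],0],[[-0.828,-0.933,0],[0,0,0.55],0],[[-0.828,-0.933,0],[0,0,0.55],0],[[-0.828,-0.933,0],[0,0,0.55],0],[[-0.828,-0.933,0],[0,0,0.55],0],[[-0.828,-0.933,0],[0,0,0.55],0],[[-0.828,-0.933,0],[0,0,0.55],0],[[-0.828,-0.933,0],[0,0,0.55],0],[[-0.828,-0.933,0],[0,0,0.55],0]]}}

```text
time_s: 2.9
eef_pos: [0.5213, -0.0544, 0.2185]
ee_rot: [1.885, 2.514, 0.0]
contact_force: [0.2, -0.1, 0.0]
grip_width: 0.0463
grasp_force: 0.0
```

```bash
python3 - <<'E'
from m import *
p=cams.get_image('wrist'); cv2.imwrite('pics/w1.png',p['color'][:,:,::-1])
for d in models.look_for(p,'loaded_grip'): print(d['p'],world(p,d['at']).round(4))
P=pts(p); m=(p['range_z']>0)&(P[...,2]>.07)&(P[...,2]<.085)&(np.hypot(P[...,0]-.52,P[...,1]+.056)<.03)
print(m.sum(),P[m].mean(0).round(4) if m.any() else '')
s=status.read_state(); print(s['time_s'],s['eef_pos'],s['grip_width'],s['contact_force'])
go([.5205,-.0565,.036],np.radians(15.75))
E
```

```text
0.71 [ 0.5337 -0.0996  0.0253]
281 [ 0.5203 -0.0521  0.0766]
3.0 [ 0.52093892 -0.05481933  0.21861597] 0.046543874965057644 [-0.00479987 -0.50352746 -0.20668355]
shift [-0.01  -0.006  1.217] tooly heading 16.3 j [-0.22  0.37  0.3   2.07 -0.16  0.72  0.46]
az share (cw/ tool z down) 0.006
```

View pics/w1.png

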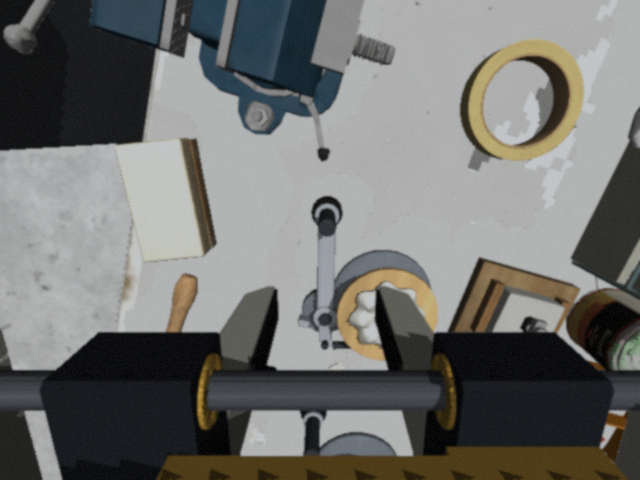

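The wrist view shows the pin at (326,208) at the far end of the leg. The tool is above it and the fingers straddle the leg line. I'll go down and grip.

Request:
{"name": "move_arm", "arguments": {"moves": [[[0,0,0.25],[0,0,0],0],[[0,0,0.5],[0,0,0],0],[[0,0,0.7],[0,0,0],0],[[0,0,0.9],[0,0,0],0],[[0,0,0.9],[0,0,0],0]]}}

```text
time_s: 3.42
eef_pos: [0.5183, -0.0553, 0.0794]
ee_rot: [-1.884, -2.507, 0.005]
contact_force: [-0.6, 0.4, -0.6]
grip_width: 0.0465
grasp_force: 0.0
```

Request:
{"name": "move_arm", "arguments": {"moves": [[[0,0,0.2],[0,0,0],0],[[0,0,0.32],[0,0,0],0],[[0,0,0.32],[0,0,0],0.3],[[0,0,0.32],[0,0,0],0.6],[[0,0,0.32],[0,0,0],0.8],[[0,0,0.32],[0,0,0],0.8],[[0,0,0.32],[0,0,0],0.8],[[0,0,0.32],[0,0,0],0.8],[[0,0,0.32],[0,0,0],0.8],[[0,0,0.32],[0,0,0],0.8]], "force": 10}}

```text
time_s: 4.25
eef_pos: [0.5214, -0.0561, 0.0369]
ee_rot: [1.891, 2.507, 0.002]
contact_force: [-0.2, 0.9, 9.8]
grip_width: 0.0153
grasp_force: 10.0
```

```bash
cat >> m.py <<'E'
def plan(H,legs,extra=0):
    s=status.read_state(); R=Ro.from_rotvec(s['ee_rot']).as_matrix(); e=np.array(s['eef_pos'])
    v=e[:2]-H; h0=np.arctan2(v[1],v[0]); r=np.linalg.norm(v)
    print('t',s['time_s'],'tcp',e.round(4),'r',r.round(4),'leg heading',np.degrees(h0).round(2),'w',s['grip_width'],s['contact_force'].round(1) if hasattr(s['contact_force'],'round') else s['contact_force'])
    for d in legs:
        a=h0+np.radians(d); t=np.array([*(H+r*np.array([np.cos(a),np.sin(a)])),e[2]])
        print(d,(R.T@(t-e)/.15).round(3),'az',round(-d/90,3))
E
python3 - <<'E'
from m import *
plan(np.array([.551,-.161]),range(5,81,5)); go([.5,0,.2])
E
```

```text
t 4.25 tcp [ 0.5214 -0.0561  0.0369] r 0.109 leg heading 105.77 w 0.01532168191381517 [-0.2  0.9  9.8]
5 [-0.003 -0.063 -0.   ] az -0.056
10 [-0.011 -0.126 -0.   ] az -0.111
15 [-0.024 -0.188 -0.   ] az -0.167
20 [-0.043 -0.249 -0.001] az -0.222
25 [-0.067 -0.307 -0.001] az -0.278
30 [-0.096 -0.364 -0.001] az -0.333
35 [-0.13  -0.417 -0.001] az -0.389
40 [-0.168 -0.467 -0.001] az -0.444
45 [-0.211 -0.514 -0.001] az -0.5
50 [-0.258 -0.557 -0.001] az -0.556
55 [-0.308 -0.596 -0.001] az -0.611
60 [-0.361 -0.63  -0.001] az -0.667
65 [-0.417 -0.66  -0.001] az -0.722
70 [-0.476 -0.684 -0.001] az -0.778
75 [-0.536 -0.703 -0.001] az -0.833
80 [-0.598 -0.717 -0.001] az -0.889
shift [ 0.399 -0.032 -1.088] tooly heading 16.0 j [-0.1   0.66  0.14  2.2  -0.3   0.3   0.58]
```

Request:
{"name": "move_arm", "arguments": {"moves": [[[0,0,-0.02],[0,0,0],0.8],[[-0.003,-0.063,-0.03],[0,0,-0.056],0.8],[[-0.011,-0.126,-0.03],[0,0,-0.111],0.8],[[-0.024,-0.188,-0.03],[0,0,-0.167],0.8],[[-0.043,-0.249,-0.03],[0,0,-0.222],0.8],[[-0.067,-0.307,-0.03],[0,0,-0.278],0.8],[[-0.096,-0.364,-0.03],[0,0,-0.333],0.8],[[-0.13,-0.417,-0.03],[0,0,-0.389],0.8],[[-0.13,-0.417,-0.03],[0,0,-0.389],0.8],[[-0.13,-0.417,-0.03],[0,0,-0.389],0.8]], "force": 12}}

```text
time_s: 5.08
eef_pos: [0.4661, -0.0925, 0.0402]
ee_rot: [1.055, 2.959, 0.0]
contact_force: [1.8, 0.7, -9.6]
grip_width: 0.0158
grasp_force: 12.0
```

```bash
python3 - <<'E'
from m import *
plan(np.array([.551,-.161]),range(5,46,5)); go([.5,0,.2])
E
```

```text
t 5.0833 tcp [ 0.4661 -0.0925  0.0402] r 0.1091 leg heading 141.07 w 0.01581222605591833 [ 1.8  0.7 -9.6]
5 [-0.003 -0.063 -0.   ] az -0.056
10 [-0.012 -0.126 -0.   ] az -0.111
15 [-0.026 -0.188 -0.   ] az -0.167
20 [-0.045 -0.248 -0.   ] az -0.222
25 [-0.07  -0.307 -0.   ] az -0.278
30 [-0.099 -0.363 -0.   ] az -0.333
35 [-0.134 -0.416 -0.   ] az -0.389
40 [-0.173 -0.467 -0.   ] az -0.444
45 [-0.216 -0.513 -0.   ] az -0.5
shift [ 0.215  0.621 -1.065] tooly heading 50.8 j [ 0.07  0.62  0.    2.3  -0.01  0.22  0.97]
```

Request:
{"name": "move_arm", "arguments": {"moves": [[[-0.003,-0.063,0.01],[0,0,-0.056],0.8],[[-0.012,-0.126,0.01],[0,0,-0.111],0.8],[[-0.026,-0.188,0.01],[0,0,-0.167],0.8],[[-0.045,-0.248,0.01],[0,0,-0.222],0.8],[[-0.07,-0.307,0.01],[0,0,-0.278],0.8],[[-0.099,-0.363,0.01],[0,0,-0.333],0.8],[[-0.134,-0.416,0.01],[0,0,-0.389],0.8],[[-0.165,-0.457,0.01],[0,0,-0.433],0.8],[[-0.165,-0.457,0.01],[0,0,-0.433],0.8],[[-0.165,-0.457,0.01],[0,0,-0.433],0.8]]}}

```text
time_s: 5.92
eef_pos: [0.443, -0.1594, 0.0393]
ee_rot: [0.004, 3.14, 0.002]
contact_force: [1.3, 6.7, 5.0]
grip_width: 0.0161
grasp_force: 12.0
```

```bash
python3 - <<'E'
from m import *
plan(np.array([.551,-.161]),[1,2,3,4]); go([.5,0,.2])
E
```

```text
t 5.9167 tcp [ 0.443  -0.1594  0.0393] r 0.108 leg heading 179.14 w 0.016095174708493788 [1.3 6.7 5. ]
1 [ 0.    -0.013 -0.   ] az -0.011
2 [-0.    -0.025 -0.   ] az -0.022
3 [-0.001 -0.038 -0.   ] az -0.033
4 [-0.001 -0.05  -0.   ] az -0.044
shift [-0.38   1.065 -1.069] tooly heading 89.9 j [ 0.32  0.62 -0.14  2.31  0.35  0.23  1.44]
```

Past the dead point the pin now pushes back with about 6.7 N, so the leg appears to be at the stop. I'll open the fingers and lift straight up.

Request:
{"name": "move_arm", "arguments": {"moves": [[[0,0,0],[0,0,0],0.4],[[0,0,0],[0,0,0],0],[[0,0,0],[0,0,0],0],[[0,0,0],[0,0,0],0],[[0,0,0],[0,0,0],0],[[0,0,-0.2],[0,0,0],0],[[0,0,-0.45],[0,0,0],0],[[0,0,-0.7],[0,0,0],0],[[0,0,-0.95],[0,0,0],0],[[0,0,-0.95],[0,0,0],0]]}}

```text
time_s: 6.75
eef_pos: [0.4441, -0.1617, 0.1869]
ee_rot: [0.004, 3.134, -0.004]
contact_force: [0.7, -1.0, 0.1]
grip_width: 0.0465
grasp_force: 0.0
```

Request:
{"name": "move_arm", "arguments": {"moves": [[[0,0.9,-0.3],[0,0,0],0],[[0,0.9,-0.3],[0,0,0],0],[[0,0.9,-0.3],[0,0,0],0],[[0,0.9,-0.3],[0,0,0],0],[[0,0.9,-0.3],[0,0,0],0],[[0,0.9,-0.3],[0,0,0],0]]}}

```text
time_s: 7.25
eef_pos: [0.4419, -0.0255, 0.2262]
ee_rot: [-0.001, 3.141, -0.0]
contact_force: [-0.3, -0.8, 0.2]
grip_width: 0.0466
grasp_force: 0.0
```

```bash
python3 - <<'E'
from m import *
for n in ['top','scene']:
    p=cams.get_image(n); P=pts(p); cv2.imwrite(f'pics/{n}2.png',p['color'][:,:,::-1])
    m=(p['range_z']>0)&(P[...,2]>.066)&(P[...,2]<.085)&(np.hypot(P[...,0]-.551,P[...,1]+.161)<.13)&(np.hypot(P[...,0]-.551,P[...,1]+.161)>.09)&(P[...,0]<.53)
    if m.any():
        c=np.median(P[m],0); v=c[:2]-[.551,-.161]; print(n,m.sum(),c.round(4),'heading',np.degrees(np.arctan2(v[1],v[0]))%360)
    for d in models.look_for(p,'rosette'): print(d['p'],world(p,d['at']).round(3))
E
```

```text
top 88 [ 0.4388 -0.161   0.0747] heading 180.02322106726288
0.8 [ 0.49  -0.277  0.008]
0.55 [ 0.596 -0.131  0.059]
scene 85 [ 0.4382 -0.1601  0.0734] heading 179.56627563403384
0.75 [ 0.486 -0.279  0.009]
0.73 [ 0.596 -0.131  0.059]
```

View pics/top2.png

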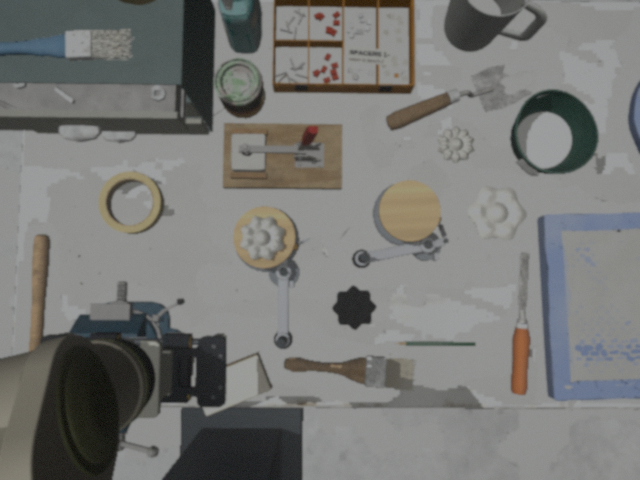

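View pics/scene2.png

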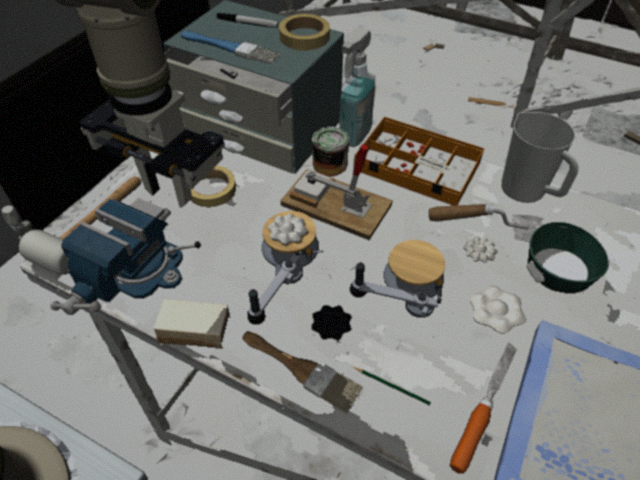

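The top view shows the loaded leg pointing straight at the robot, with its pin at (283,340). The rosette is still on its plate at (263,238), and the empty stand's leg is still folded, with its pin at (362,258). The leg pushed back before release and stayed in place after it, which matches it resting on the stop. The arm is clear, so I'm handing in.

```bash
python3 -c "
from rig import workorder; print(workorder.job_done())"
```

```text
the job is handed in; nothing more can be done
None
```

The loaded stand's leg is swung fully out and stays at its stop by itself, the rosette is still on its plate, the empty stand's leg is still folded, and the job was handed in at about 7.5 s; the hand-in gave no verdict.

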